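# Tip the lens tray to its lip end

### The job

Two rocking trays stand on the bench, one with an uncut lens in it, the other with a roll of tape. Press the lip of the tray that holds the lens right down to its stop, so that the lens slides to the lip end by itself, and leave that tray tipped with the lens lying against the lip-end wall. Do not touch the lens with the robot, and leave the tape tray level.

Things in the scene. Friction and masses are not known exactly. Their poses are not given: they have to be found in the camera images.
- lens: uncut lens: clear pale disc, 68 mm across, 11 mm thick, no hole, about 25 g, lying loose on the smooth floor of the lens tray, in the half away from the lip. Origin at the centre of its underside. When it lies against the lip-end wall its origin is 56 mm back (-x) of point lens_tray_lip and 22 mm below it (-z), in that point's axes.
- lens_tray_lip (a point): centre of the top face of the lens tray's press lip, 100 mm above the bench when level: a flat flange 40 mm long, 70 mm wide, 4 mm thick, jutting from the top of one end wall (the other end is a plain wall). x: from the tray's middle out over the lip; y: across; z: up out of the tray; they turn with it. The hinge axis runs along y, 142 mm back (-x) and 20 mm below (-z).
- lens_tray (a joint): tilt of the lens tray (metal trough, 240 x 82 mm inside, walls 4 mm thick and 22 mm high, rocking between two cheeks), rad: 0 level (start), positive = lip down, stops at -0.42 and 0.42, where mid-lip is 40 mm above the bench. A friction hinge keeps it where it is left; 1 to 2 N on the lip moves it. The lens starts to slide at 0.15 to 0.25.
- tape_tray (a joint): tilt of the other tray, of the same make, which holds a roll of tape (white ring, 62 mm across, 12 mm thick, with a tan core), rad: 0 level, where it starts and should stay; positive = its lip down.
Not all that is in view belongs to the job. Leave any blue or purple look-alike of the lens alone.

How it is judged:
At the end, for the whole second after the job is handed in: the lens tray is left tipped lip down by more than 0.32 rad (stop at 0.42), the lens lies flat in it at rest within 15 mm of the lip-end wall, and the tape tray is level within 0.12 rad (value of joint lens_tray above 0.32 rad and x of lens in the frame of lens_tray_lip between -0.071 and -0.04 m and z of lens in the frame of lens_tray_lip between -0.032 and -0.012 m and linear speed of lens below 0.02 m/s and value of joint tape_tray between -0.12 and 0.12 rad); the robot touches nothing.
It fails at once if the robot touches the lens (contact force between any of the fingers, the arm and lens above 0.3 N).
It fails at once if the tape tray is tipped (value of joint tape_tray above 0.12 rad or value of joint tape_tray below -0.12 rad).
It also fails if it takes over 29 s, if anything falls off the work surface, if the arm or the gripper's body presses on something with over 40 N, if the wrist force passes 120 N, or if a joint passes its speed limit or range.

### The arm

A 7-joint arm with a two-finger parallel gripper is mounted at the origin on a cart in front of the work surface, level with it; the furniture and walls round the work are solid. World frame = base frame: x ahead of the robot, y to its left, z up, the work surface at z = 0. Lengths are in m, angles in rad, forces in N, time in s.
With the tool pointing down it reaches from about 0.425 to 0.875 m from the base axis. Payload 4.7 kg.
Tool frame: the origin (TCP) lies at the very end of the fingers, on their centre line; the grasp point (between the pads) lies 19 mm behind it; z points along the fingers, y is the line along which they close (so a half turn about z gives the same grasp; the last joint's range is limited). The gripper opens to 87 mm and grips with 3 to 60 N. Pads are 19 mm wide; open, the fingers measure 117 mm over their backs; the gripper's body (75 mm by 190 mm) begins 51 mm behind the grasp point.
Start: joints at [1.281, 0.321, -0.07, 1.45, 0.023, 1.371, -0.057], TCP at [0.194, -0.62, 0.223] pointing down, gripper open.
Joint ranges: [-2.86, 2.86], [-0.3, 2.09], [-1.38, 1.24], [0.06, 2.45], [-1.56, 4.7], [0.09, 2.05], [-2.69, 2.69]. Speed limits (rad/s): [2.57, 2.57, 3.14, 3.14, 3.14, 3.14, 3.14].

### API

Orientations are given as a rotation vector (axis times angle).
In Python, from bench import get_state, get_image, get_calibration, close_job gives the robot as it stands.
- The arm moves only by the shell command python3 -m crank 'ROWS' [FORCE]. ROWS is JSON, a list of rows, each a list of 5 numbers: the opening, from 0 (shut) to 1 (fully open), then the shift along the world's x, y, z in units of 0.2 m (1.0 is 0.2 m), then the turn about the world's z in units of 2 pi rad (1.0 is 2 pi rad). A call has 1 to 5 rows; each row is the pose to reach, as a shift and turn from the pose commanded when the call began, turning the shorter way round; what a row does not reach only later rows make up. A row lasts 1/8 s, in which the tool goes at most 62.5 mm and 10.7 degrees, less where a joint would pass 70% of its speed; a pose out of reach is approached as far as the arm can. A call with a number of a shift or a turn outside -1 to 1 is refused whole. A call with a gripper value outside its range is refused whole. The fingers move at their own pace and stop on an object; FORCE is the grip in N (left out, the last holds). Time passes only in rows, so rows that repeat a pose let the fingers close. It gives the time, the measured TCP pose, the force, the opening and the grip force at its end, in the units of the state.
- get_state(): the state, without advancing time (a new reading comes with each control period).
- get_image(name): name is "scene" or "top" or "wrist"; returns the picture (400x640x3 uint8, red, green, blue); there is no depth.
- get_calibration(name): a dict with "fovy" (degrees; the focal length in pixels is half the picture's height over the tangent of half this angle, whatever the lens; pixels are square), "cx", "cy" (the principal point, pixels), "R" (3x3) and "t" (3): a world point X has camera coordinates R X + t. Camera axes: x right, y down, z forward; pixel columns grow to the right and rows downward; lengths in m; the calibration is good to about 2 mm. A picture is of the moment at which its call begins: read the wrist's pose just before it. get_calibration takes no time and is no camera call; for the wrist camera it gives the pose at the moment of the call.
- close_job(): hands the job in; it is judged then, once.
The state is a dict: "time": time; "joint_positions": joint angles; "qd": joint speeds; "joint_torque": joint torques, N m; "position": TCP position; "tool_rot": TCP orientation; "ft_force": force on the tool from outside, world axes, zero at the start; "torque": the same for the moment, N m; "grip_width": opening from 0.0 (shut) to 1.0 (fully open); "grip_force": force on a finger pad.
Only numpy, scipy, OpenCV 4.12 (cv2) and the standard library are available. Lean on these libraries where they do the work, as an engineer would, in place of code of your own. Each camera call takes 0.05 s, during which the arm holds its last target. There are 200 camera calls.

## Working session

There is one attempt and no reset: what is moved stays moved. The work goes in short steps, Python scripts to look and compute and a shell command to move; the robot and the scene stay as the last step left them, time stands still between calls to the robot, and variables do not carry over. Pictures are saved under pics/ and viewed, at most 10 in all, crops included, and the job is handed in when it is done.

```bash
mkdir -p pics; cat > h.py <<'E'
import numpy as np,cv2
from bench import *
def snap(n,f):
    im=get_image(n); cv2.imwrite('pics/'+f,im[:,:,::-1]); return im
def ray(n,u,v,z):
    c=get_calibration(n); f=200/np.tan(np.radians(c['fovy'])/2)
    R=np.array(c['R']);t=np.array(c['t']); o=-R.T@t; d=R.T@np.array([(u-c['cx'])/f,(v-c['cy'])/f,1])
    return o+d*(z-o[2])/d[2]
E
python3 - <<'E'
from h import *
snap('top','t1.png');snap('scene','s1.png')
s=get_state();print(s['time'],s['position'],s['tool_rot'],s['ft_force'],s['grip_width'])
E
```

```text
0.1 [ 0.19424164 -0.61978544  0.22157556] [-3.10375719e+00 -4.75107264e-01  5.18948200e-04] [-0.27816338 -0.16589471 -0.95299947] 1.003874475061911
```

View pics/t1.png

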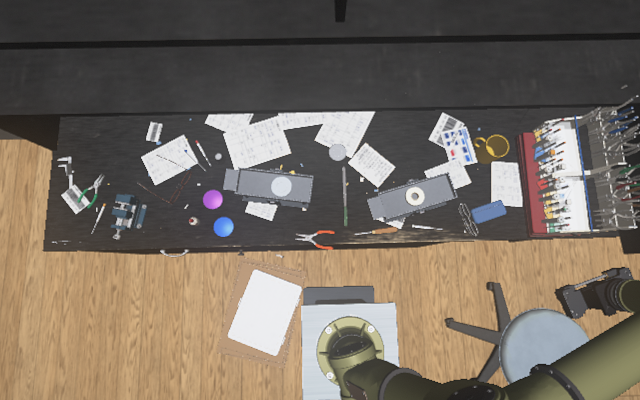

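View pics/s1.png

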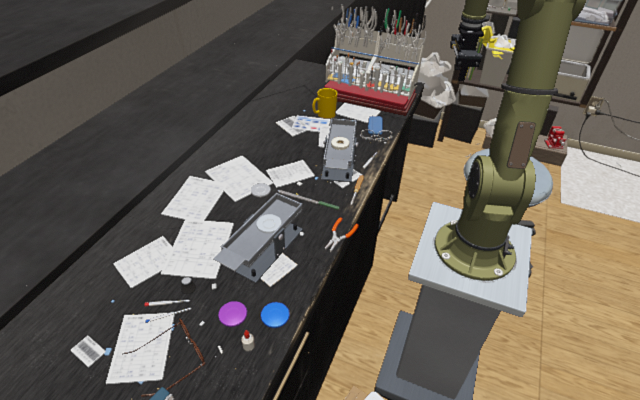

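The lens tray is at (270,186) in the top view, with its lens at (281,186) and its lip apparently on the left at (232,180). The tape tray is at (412,197). I'll zoom in on the lens tray.

```bash
python3 - <<'E'
from h import *
im=cv2.imread('pics/t1.png')[155:225,210:330]
cv2.imwrite('pics/t1c.png',cv2.resize(im,None,fx=6,fy=6,interpolation=cv2.INTER_CUBIC))
for p in [(225,180),(238,181),(232,180),(312,188),(281,186)]: print(p,ray('top',*p,.1))
for p in [(412,197),(375,205),(455,187)]: print(p,ray('top',*p,.1))
E
```

```text
(225, 180) [0.56149407 0.39577086 0.1       ]
(238, 181) [0.55717016 0.35331771 0.1       ]
(232, 180) [0.5609708  0.37293936 0.1       ]
(312, 188) [0.52819527 0.11176697 0.1       ]
(281, 186) [0.53721451 0.21293856 0.1       ]
(412, 197) [ 0.49062359 -0.21424739  0.1       ]
(375, 205) [ 0.4670702  -0.09184019  0.1       ]
(455, 187) [ 0.5206445  -0.35823922  0.1       ]
```

View pics/t1c.png

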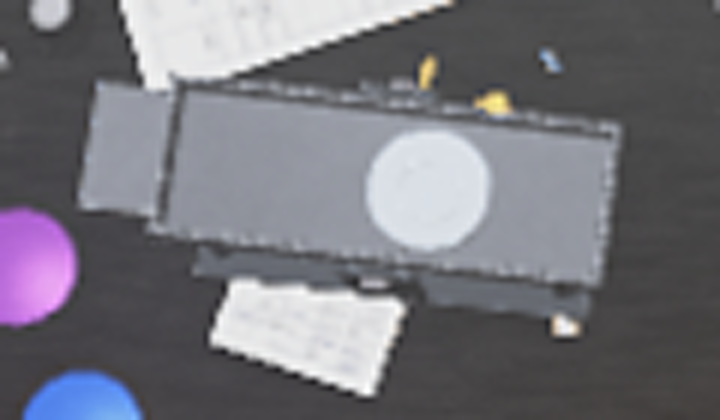

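The lip is on the left, with its centre near px (231,180), which is about (0.562, 0.375) in the world. The tray axis points along (0.125, 0.992). I'll carry the closed gripper over in a curve, turning it as it goes.

```bash
python3 -m crank '[[0,0.07,0.22,0.05,0.02],[0,0.17,0.5,0.1,0.045],[0,0.32,0.77,0.12,0.07],[0,0.5,1.0,0.12,0.095],[0,0.7,1.0,0.12,0.12]]'
```

```text
time: 0.72
position: [0.3358, -0.4167, 0.2471]
tool_rot: [-2.706, -1.597, 0.001]
ft_force: [-0.3, -1.3, -0.1]
grip_width: 0.515
grip_force: 0.0
```

```bash
python3 -m crank '[[0,0.18,0.23,0,0.02],[0,0.3,0.5,0,0.04],[0,0.4,0.79,0,0.06],[0,0.48,1.0,0,0.06],[0,0.48,1.0,0,0.06]]'; python3 -m crank '[[0,0.08,0.3,0,0],[0,0.16,0.6,0,0],[0,0.22,0.9,0,0],[0,0.25,1.0,0,0],[0,0.25,1.0,0,0]]'; python3 -m crank '[[0,0.1,0.29,0,0],[0,0.2,0.58,0,0],[0,0.3,0.88,0,0],[0,0.33,0.96,0,0],[0,0.33,0.96,0,0]]'
```

```text
time: 1.35
position: [0.4319, -0.216, 0.2467]
tool_rot: [2.359, 2.074, 0.001]
ft_force: [-0.7, -0.4, -0.1]
grip_width: 0.017
grip_force: 0.0
time: 1.98
position: [0.4805, -0.0196, 0.2464]
tool_rot: [-2.365, -2.068, 0.0]
ft_force: [-0.1, -0.2, -0.3]
grip_width: 0.005
grip_force: 0.0
time: 2.6
position: [0.5469, 0.1707, 0.2456]
tool_rot: [-2.367, -2.065, 0.002]
ft_force: [-0.4, -0.3, -0.1]
grip_width: 0.006
grip_force: 0.0
```

```bash
python3 -m crank '[[0,0.03,0.3,0,0],[0,0.05,0.6,0,0],[0,0.07,0.9,0,0],[0,0.08,1.0,0,0],[0,0.08,1.0,0,0]]'; python3 - <<'E'
from h import *
print(get_state()['position']);snap('wrist','w1.png')
np.save('cal.npy',get_calibration('wrist'),allow_pickle=True)
E
```

```text
time: 3.22
position: [0.563, 0.3704, 0.2456]
tool_rot: [2.367, 2.064, -0.003]
ft_force: [0.3, -0.3, 0.1]
grip_width: 0.008
grip_force: 0.0
[0.5629533  0.37042451 0.24561497]
```

View pics/w1.png

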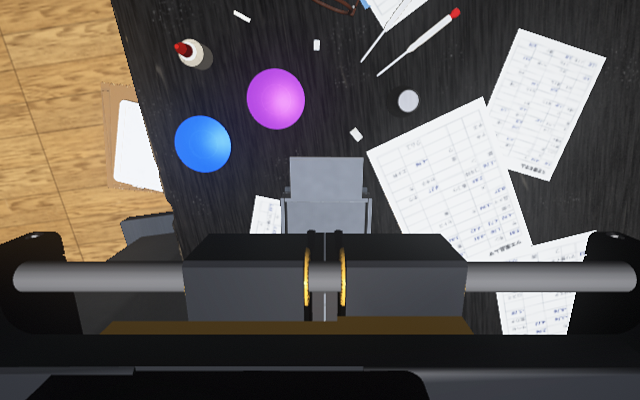

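The lip shows clearly in the wrist view, with corners near (290,157), (363,158), (367,198) and (288,196). I'll cast those pixels onto z = 0.1.

```bash
python3 - <<'E'
from h import *
for p in [(290,157),(363,158),(366.5,199),(286,198),(327,177)]: print(p,ray('wrist',*p,.1))
print(ray('wrist',327,240,.245))
E
```

```text
(290, 157) [0.53618715 0.40163567 0.1       ]
(363, 158) [0.60411909 0.39133949 0.1       ]
(366.5, 199) [0.60327122 0.35111956 0.1       ]
(286, 198) [0.52580854 0.36278971 0.1       ]
(327, 177) [0.5681027 0.3779355 0.1      ]
[0.56626518 0.37260954 0.245     ]
```

```bash
python3 -m crank '[[0,0.03,0.075,-0.2,0],[0,0.03,0.075,-0.45,0],[0,0.03,0.075,-0.62,0],[0,0.03,0.075,-0.68,0],[0,0.03,0.075,-0.71,0]]'; python3 -m crank '[[0,0,0,-0.025,0],[0,0,0,-0.05,0],[0,0,0,-0.075,0],[0,0,0,-0.1,0],[0,0,0,-0.125,0]]'; python3 -m crank '[[0,0,0,-0.025,0],[0,0,0,-0.05,0],[0,0,0,-0.075,0],[0,0,0,-0.1,0],[0,0,0,-0.125,0]]'
```

```text
time: 3.9
position: [0.5698, 0.3848, 0.105]
tool_rot: [2.369, 2.061, 0.001]
ft_force: [-0.4, 0.6, 0.1]
grip_width: 0.009
grip_force: 0.0
time: 4.53
position: [0.5684, 0.3869, 0.0793]
tool_rot: [-2.367, -2.066, -0.0]
ft_force: [0.8, 1.0, 0.1]
grip_width: 0.003
grip_force: 0.2
time: 5.15
position: [0.5684, 0.3867, 0.0542]
tool_rot: [2.367, 2.065, -0.0]
ft_force: [-0.3, 0.4, 0.3]
grip_width: 0.005
grip_force: 0.2
```

```bash
python3 - <<'E'
from h import *
im=snap('scene','s2.png'); cv2.imwrite('pics/s2c.png',cv2.resize(im[150:310,160:340,::-1],None,fx=3,fy=3))
print(get_state()['ft_force'])
E
```

```text
[0.45676788 0.72469232 0.05357933]
```

View pics/s2c.png

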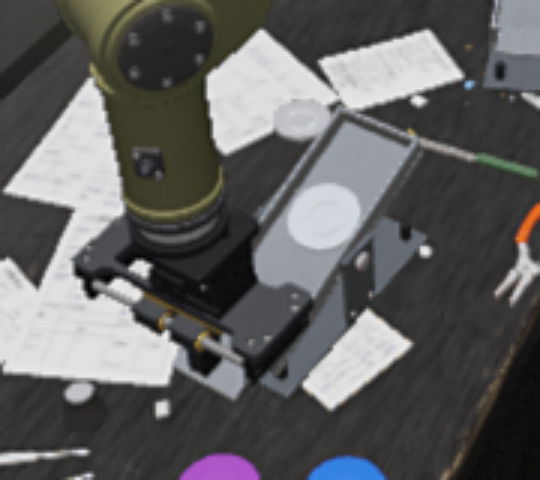

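The tray is tipping under the fingers, and the lens is still mid-tray around (323,216) in the crop. I'll keep pressing down to the stop.

```bash
python3 -m crank '[[0,0,0,-0.02,0],[0,0,0,-0.04,0],[0,0,0,-0.055,0],[0,0,0,-0.065,0],[0,0,0,-0.065,0]]'; python3 -m crank '[[0,0,0,-0.01,0],[0,0,0,-0.02,0],[0,0,0,-0.02,0],[0,0,0,-0.02,0],[0,0,0,-0.02,0]]'
```

```text
time: 5.82
position: [0.5683, 0.3867, 0.0414]
tool_rot: [-2.367, -2.065, 0.0]
ft_force: [-0.1, 0.2, 0.0]
grip_width: 0.006
grip_force: 0.0
time: 6.45
position: [0.5688, 0.3872, 0.0388]
tool_rot: [2.367, 2.065, 0.002]
ft_force: [-2.1, -0.8, 5.2]
grip_width: 0.004
grip_force: 2.2
```

At the stop: the force has risen to 5 N and the TCP has stalled. I'll lift straight up and look.

```bash
python3 -m crank '[[0,0,0,0.03,0],[0,0,0,0.1,0],[0,0,0,0.35,0],[0,0,0,0.65,0],[0,0.0,0.2,0.9,0]]'; python3 -m crank '[[0,0,0.3,0.1,0],[0,0,0.5,0.2,0],[0,0,0.6,0.2,0],[0,0,0.6,0.2,0],[0,0,0.6,0.2,0]]';  python3 - <<'E'
from h import *
im=snap('scene','s3.png');t=snap('top','t3.png')
a=cv2.resize(im[150:310,160:340,::-1],(600,533)); b=cv2.resize(t[155:225,210:330,::-1],None,fx=6,fy=6)
cv2.imwrite('pics/s3c.png',a);cv2.imwrite('pics/t3c.png',b)
E
```

```text
time: 7.08
position: [0.5713, 0.4226, 0.22]
tool_rot: [2.371, 2.056, 0.003]
ft_force: [1.2, 0.6, -0.7]
grip_width: 0.001
grip_force: 0.0
time: 7.7
position: [0.5689, 0.5447, 0.2565]
tool_rot: [2.367, 2.064, -0.001]
ft_force: [-0.9, -1.4, 1.0]
grip_width: 0.008
grip_force: 0.0
```

View pics/s3c.png

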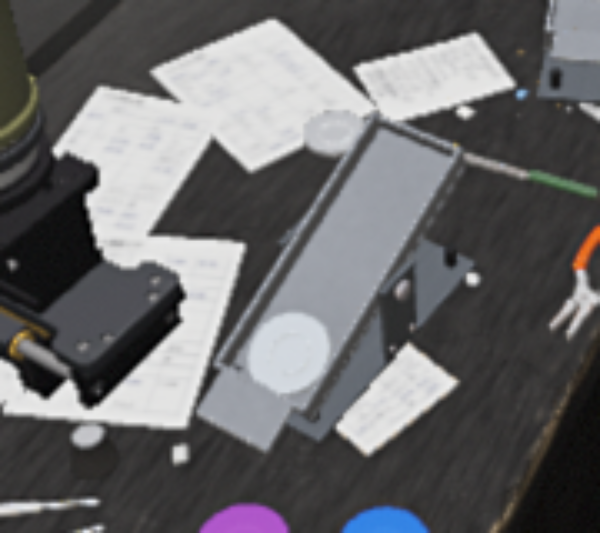

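View pics/t3c.png

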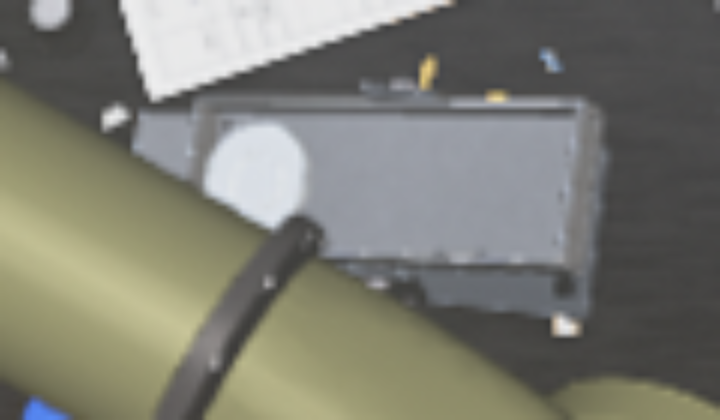

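The lens lies flat against the lip-end wall, around (288,352) in the scene crop. The tray is still fully tipped and the robot is clear, so I'll hand it in.

```bash
python3 -c "
from bench import *
print(close_job())"
```

```text
the job is handed in; nothing more can be done
None
```

The lens tray is pressed down to its stop and left tipped, with the lens resting against the lip-end wall; the robot only pressed the lip and never went near the tape tray, and the job is handed in at about 8 s (no verdict was returned).

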